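# Find the turntable's rubbing spot and lock it there

### The job

The hand-turned plating turntable rubs somewhere in its turn. Turn its wheel gently round by the crank knob to feel where the drag rises, leave the wheel standing in the middle of the stretch where it rubs, then push the lock slide at the front of its base gently in until its nose is up against the wheel's rim, and let go. Leave the other things on the bench alone.

Things in the scene. Friction and masses are not known exactly. Their poses are not given: they have to be found in the camera images.
- turntable: Grey cast base, fixed to the bench, 150 mm across at its foot, with a narrow guide for the lock slide sticking out 117 mm from the centre on its -x side. Origin: centre of its underside on the bench; z up is the wheel's axis; -x points from the centre toward the lock slide.
- wheel (a joint): Angle (rad, counter-clockwise from above) of the flat aluminium wheel, 130 mm across, top face 58 mm above the bench. 0: knob on the base's +x axis; starts within 0.5 of it; turns both ways over two turns and stays where let go. The rubbing spot is not visible, differs every time, and lies at least 0.75 rad from the start either way.
- knob_mid (a point): Middle of the black crank knob, 20 mm thick, 35 mm tall, 48 mm from the wheel's axis; this point is 79.5 mm above the bench, the knob's top 96.5, its foot 61.5. It spins freely on its pin, so a grip need not turn with the wheel. Keeping the wheel turning takes about 1 N at the knob, but 5 to 9 N where it rubs; held still, the hand may feel less.
- pad: Domed rubber pad, 24 mm across, hidden under the wheel, 42 mm from the axis on the base's -x side (origin under its middle). A high spot under the wheel rubs on it over about 0.6 rad of turn. The drag is strongest as the wheel comes on, level over the middle and weaker going off, so the middle lies halfway between where drag sets in turning one way and the other.
- lock: Lock slide on the base; slides toward the wheel's axis (base +x). Origin: middle of its black thumb tab, 8 mm thick, 32 wide, 34 tall (30 to 64 mm up); push its outer face. Drawn back: origin 117.5 to 119.5 mm from the axis; its rubber nose, 38.5 mm ahead of the origin, meets the rim at 103.5 mm. Resists with about 4 N, stays where left; keep the push under 30 N.
- petri_dish: Bystander: round shallow dish, 88 mm across, 15 mm tall, standing near the turntable. Origin: centre of its underside.
- tape_roll: Bystander: white roll of tape lying flat, 62 mm across, 20 mm tall, near the turntable. Origin: centre of its underside.
- cool_block: Bystander: black tube block 87 x 127 x 32 mm. Origin: centre of its underside.
- timer: Bystander: small white timer 62 x 66 x 18 mm. Origin: centre of its underside.
- beaker: Bystander: clear beaker, 60 mm across, 78 mm tall. Origin: centre of its underside.
- tweezers: Bystander: steel tweezers lying flat, 128 mm long. Origin: centre of its underside.
- plunger: Sprung pin inside the base, hidden under the pad, that carries it (origin at its top). It bears the pad with 4 N away from the rubbing spot and with about 18 N when the wheel's high spot is in the middle of the pad; left over 0.15 rad off the middle, the wheel creeps slowly away from it.

How it is judged:
On the way, in this order (a step that is already met when the one before it is completed fails the run):
1. The wheel stands on its rubbing spot (the plunger bears the pad with more than 12 N) with the lock slide still drawn back (contact force between pad and plunger above 12 N and velocity of joint wheel between -0.3 and 0.3 rad/s and x of lock in the frame of turntable below -0.114 m), for 0.3 s.
2. The lock slide is pushed in to the rim while the wheel stands on its rubbing spot (contact force between pad and plunger above 12 N and x of lock in the frame of turntable above -0.106 m), for 0.2 s.
At the end, for the whole second after the job is handed in: The wheel is at rest on its rubbing spot (the plunger bears the pad with more than 12 N, which is within about 0.15 rad of the middle), and the lock slide is in, its nose against the rim to within 2.5 mm (origin less than 106 mm from the wheel's axis) (all of step 2 and velocity of joint wheel between -0.05 and 0.05 rad/s); the robot touches nothing.
It fails at once if The lock slide was pushed in while the wheel was not on its rubbing spot (x of lock in the frame of turntable above -0.108 m and contact force between pad and plunger below 8 N).
It fails at once if The wheel was whirled round faster than 4 rad/s (velocity of joint wheel above 4 rad/s or velocity of joint wheel below -4 rad/s).
It fails at once if The lock slide was shoved harder than 30 N (contact force between lock and the fingers above 30 N or contact force between lock and the arm above 30 N).
It fails at once if A bystander was moved more than 30 mm (distance of any of petri_dish, tape_roll, cool_block, timer, beaker, tweezers from where it was at the start of the episode above 0.03 m).
It also fails if it takes over 72 s, if anything falls off the work surface, if the arm or the gripper's body presses on something with over 40 N, if the wrist force passes 120 N, or if a joint passes its speed limit or range.

### The arm

A 7-joint arm with a two-finger parallel gripper is mounted at the origin on a cart in front of the work surface, level with it; the furniture and walls round the work are solid. World frame = base frame: x ahead of the robot, y to its left, z up, the work surface at z = 0. Lengths are in m, angles in rad, forces in N, time in s.
With the tool pointing down it reaches from about 0.4 to 0.85 m from the base axis. Payload 6.9 kg.
Tool frame: the origin (TCP) lies on the centre line of the jaws, within the pads' length; the fingertips stand 19 mm ahead of it and the grasp point (between the pads) is the TCP; z points along the fingers, y is the line along which they close (so a half turn about z gives the same grasp; the last joint's range is limited). The gripper opens to 85 mm and grips with 20 to 120 N. Pads are 22 mm wide; open, the fingers measure 114 mm over their backs; the gripper's body (76 mm by 85 mm) begins 54 mm behind the grasp point. The pads swing forward as they close: fully open they stand 13 mm farther back than shut.
Start: joints at [-1.073, 0.507, -0.238, 1.5, 0.126, 1.149, -0.155], TCP at [0.239, 0.577, 0.23] pointing down, gripper open.
Joint ranges: [-3.08, 3.08], [-0.24, 2.05], [-1.43, 1.35], [0, 2.5], [-1.52, 4.66], [0.17, 1.96], [-2.89, 2.89]. Speed limits (rad/s): [2.39, 2.39, 3.14, 3.14, 3.14, 3.14, 3.14].

### API

Orientations are given as a unit quaternion [x, y, z, w].
In Python, from cell import ctrl gives the robot as it stands.
- The arm moves only by the tool move_arm, never from a script. Its argument "series" is a list of rows, each a list of 3 entries, a list of its own where there are three numbers: the shift along the tool's x, y, z in m, then the turn about the tool's z in rad, then the closure, from 0 (fully open) to 1 (shut). In form: [[[dx, dy, dz], yaw, hand], ...]. A call has exactly 10 rows; each row shifts and turns the commanded pose from where the row before left it, along the tool's axes as they then stand; what a row does not reach is not made up. A row lasts 1/8 s, in which the tool goes at most 62.5 mm and 10.7 degrees, less where a joint would pass 70% of its speed; a pose out of reach is approached as far as the arm can. A call is refused whole if a number of a shift passes 0.0625 or a number of a turn 0.188, either way. A call with a gripper value outside its range is refused whole. The fingers move at their own pace and stop on an object; "squeeze" is the grip in N (left out, the last holds). Time passes only in rows, so rows that do not move let the fingers close, or fill a call up. It gives the time, the measured TCP pose, the force, the opening and the grip force at its end, in the units of the state.
- ctrl.sense(): the state, without advancing time (a new reading comes with each control period).
- ctrl.read_camera(name): name is "side" or "top"; returns a dict with "img" (420x560x3 uint8, red, green, blue), "mtx" (3x3 intrinsics, pixels), "eye" and "attitude" of the camera in the world. Camera axes: x right, y down, z forward; pixel columns grow to the right and rows downward; lengths in m; the calibration is good to about 2 mm. A picture is of the moment at which its call begins. There is no depth.
- ctrl.hand_in(): hands the job in; it is judged then, once.
Trained networks look in a picture, given as the dict that the camera call returned (one of the last four; its "shot" number tells which), for a name from the list of things; names that differ only in an ending like _2 or _b are one class to them, and where a whole thing is asked for, a point or a joint stands for the part that bears it (a point fixed in the world has none). Each returns a list of dicts, best first, with "score" (0 to 1); they miss things now and then, are a little off and sometimes report something else, mostly with a low value. They report only what shows in the picture. A call takes as long as a camera call.
- ctrl.cut_out(name, picture): "mask" (420x560 bool, what is visible of it) and "location" ([column, row] in pixels, amid what is visible of it).
The state is a dict: "time": time; "joint_pos": joint angles; "qvel": joint speeds; "tau": joint torques, N m; "ee_pos": TCP position; "ee_rot": TCP orientation; "force": force on the tool from outside, world axes, zero at the start; "torque": the same for the moment, N m; "opening": finger opening in m; "gripper_force": force on a finger pad.
Only numpy, scipy, OpenCV 4.12 (cv2) and the standard library are available. Lean on these libraries where they do the work, as an engineer would, in place of code of your own. Each camera call takes 0.05 s, during which the arm holds its last target. There are 200 camera calls.

## Working session

There is one attempt and no reset: what is moved stays moved. The work goes in short steps, Python scripts to look and compute and a tool call to move; the robot and the scene stay as the last step left them, time stands still between calls to the robot, and variables do not carry over. Pictures are saved under pics/ and viewed, at most 10 in all, crops included, and the job is handed in when it is done.

Besides the shell and the picture viewer there is one more tool, called after "Request:" as name([rows], argument=value, ...), one row to a line, values as JSON. move_arm: Moves the arm, as the interface text tells. Its arguments: {"type":"object","properties":{"series":{"type":"array"},"squeeze":{"type":"number"}},"required":["series"]}

```bash
mkdir -p pics
cat > h.py <<'E'
import numpy as np,cv2
from scipy.spatial.transform import Rotation as R
from cell import ctrl
def Rm(p):
    a=np.array(p["attitude"]); return a if a.shape==(3,3) else R.from_quat(a).as_matrix()
def ray(p,uv,z):
    d=Rm(p)@np.linalg.inv(p["mtx"])@np.array([uv[0],uv[1],1.]); e=np.array(p["eye"]); return e+d*(z-e[2])/d[2]
def proj(p,X):
    c=Rm(p).T@(np.array(X)-np.array(p["eye"])); q=np.array(p["mtx"])@c; return q[:2]/q[2]
E
python3 - <<'E'
from h import *
np.set_printoptions(precision=4,suppress=True)
s=ctrl.sense();print({k:np.round(v,3) for k,v in s.items()})
H={"turntable":.02,"wheel":.058,"knob_mid":.08,"lock":.047,"petri_dish":.008,"tape_roll":.01,"cool_block":.016,"timer":.009,"beaker":.04,"tweezers":.004}
for n in("top","side"):
    p=ctrl.read_camera(n);cv2.imwrite(f"pics/{n}0.png",p["img"][:,:,::-1]);print(n,p["eye"],p["attitude"],p["shot"])
    for k,z in H.items():
        for r in ctrl.cut_out(k,p)[:2]: print(k,round(r["score"],2),np.round(r["location"],1),ray(p,r["location"],z)[:2],r["mask"].sum())
E
```

```text
{'time': np.float64(0.0), 'joint_pos': array([-1.072,  0.508, -0.238,  1.501,  0.126,  1.149, -0.155]), 'qvel': array([-0.002, -0.001, -0.   , -0.   , -0.001, -0.   ,  0.   ]), 'tau': array([ -0.001, -62.06 ,  -2.187, -24.966,   0.013,   0.012,  -0.   ]), 'ee_pos': array([0.239, 0.577, 0.229]), 'ee_rot': array([ 0.195,  0.981, -0.001, -0.   ]), 'force': array([-1.028,  0.159,  0.081]), 'torque': array([-0.029, -0.016, -0.024]), 'gripper_force': np.float64(0.0), 'opening': np.float64(0.085)}
top [ 0.4116 -0.0531  1.7339] [ 0.7106 -0.702   0.0343 -0.0335] 1
turntable 0.65 [251.3 216.3] [0.5396 0.0362] 1688
wheel 0.89 [246.9 212.8] [0.5483 0.0492] 1170
wheel 0.7 [250.6 215.2] [0.5404 0.0366] 1687
lock 0.54 [254.7 244. ] [0.4445 0.0218] 125
petri_dish 0.61 [206.2 223.1] [0.5151 0.1918] 466
tape_roll 0.6 [282.9 193.2] [ 0.6219 -0.0713] 203
cool_block 0.59 [151.8 252.4] [0.4123 0.3736] 867
cool_block 0.3 [248.8 212.2] [0.5539 0.0452] 1207
timer 0.56 [384.5 228.4] [ 0.5043 -0.4225] 347
beaker 0.88 [345.5 167.7] [ 0.7087 -0.2841] 294
side [-0.1081  0.0441  1.1925] [-0.6317  0.7274 -0.2004  0.1782] 2
turntable 0.96 [258.5 229.7] [0.5414 0.0391] 2134
turntable 0.43 [267.2 254. ] [0.4579 0.0228] 194
wheel 0.85 [259.6 222.6] [0.5435 0.0335] 1472
lock 0.47 [267.2 253.9] [0.4452 0.0233] 182
petri_dish 0.69 [208.9 246.5] [0.5125 0.1908] 652
tape_roll 0.54 [294.1 201.9] [ 0.63   -0.0823] 290
timer 0.61 [406.9 223.8] [ 0.5039 -0.4101] 412
beaker 0.6 [355.4 169.1] [ 0.7061 -0.2915] 413
beaker 0.59 [211.7 249. ] [0.4865 0.1793] 684
tweezers 0.54 [258.6 222.3] [0.576  0.0359] 1468
tweezers 0.44 [431.3 255. ] [ 0.3944 -0.4535] 100
```

Run:
```python
import cv2
a=cv2.imread("pics/top0.png")[150:300,160:360];b=cv2.imread("pics/side0.png")[150:300,160:360]
cv2.imwrite("pics/c0.png",cv2.vconcat([cv2.resize(a,None,fx=2,fy=2,interpolation=2),cv2.resize(b,None,fx=2,fy=2,interpolation=2)]))
```

```text
(no output)
```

View pics/c0.png

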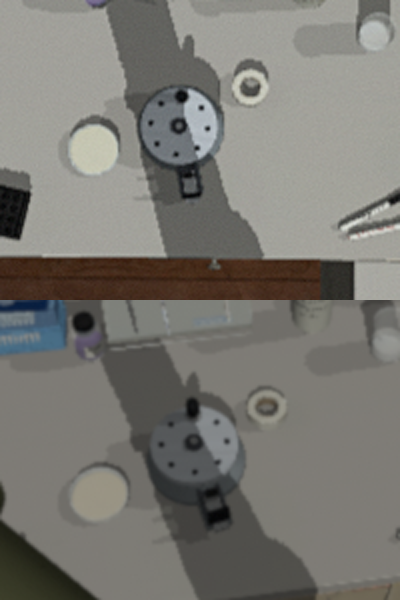

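The crop shows the wheel hub at about (249.5, 213) in top and (257, 221) in side. The knob is at (250.5, 198.5) and (256.5, 204), nearly radially opposite the lock tab at about (255, 244). The dish is on the +y side and the tape on the far right.

Run:
```python
from h import *
np.set_printoptions(precision=4,suppress=True)
for n,hub,kn,lk in(("top",(249.5,213),(250.5,198.5),(254.8,244.5)),("side",(257,221),(256.5,204),(267.2,254))):
    p=ctrl.read_camera(n)
    g=cv2.cvtColor(p["img"],cv2.COLOR_RGB2GRAY)
    for nm,c,z,r in(("hub",hub,.064,4),("knob",kn,.0965 if n=="top" else .0795,6 if n=="side" else 4)):
        x,y=map(int,map(round,c));w=g[y-r-2:y+r+3,x-r-2:x+r+3].astype(float);m=np.clip(75-w,0,None)
        yy,xx=np.mgrid[y-r-2:y+r+3,x-r-2:x+r+3];u=((xx*m).sum()/m.sum(),(yy*m).sum()/m.sum())
        print(n,nm,c,np.array(u),ray(p,u,z)[:2],ray(p,c,z)[:2])
    for k in("wheel","petri_dish","tape_roll"):
        r=ctrl.cut_out(k,p)
        if r:
            c=max(cv2.findContours(r[0]["mask"].astype(np.uint8),0,1)[0],key=len)[:,0]
            z={"wheel":.058,"petri_dish":.008,"tape_roll":.01}[k]
            W=np.array([ray(p,q,z)[:2] for q in c],np.float32);print(k,cv2.fitEllipse(W))
    print("lock",ray(p,lk,.06)[:2],ray(p,lk,.047)[:2])
    if n=="top":print(g[236:252,246:264])
```

```text
top hub (249.5, 213) [248.932  212.5354] [0.5488 0.042 ] [0.5473 0.0401]
top knob (250.5, 198.5) [250.201  197.6392] [0.5953 0.0369] [0.5925 0.0359]
wheel ((0.5508911609649658, 0.042261555790901184), (0.12400411814451218, 0.12897741794586182), 124.70094299316406)
petri_dish ((0.5108568072319031, 0.19258278608322144), (0.08563178032636642, 0.0875185877084732), 85.89134216308594)
tape_roll ((0.5115261673927307, 0.19163191318511963), (0.08433835208415985, 0.0858447328209877), 176.462646484375)
lock [0.4426 0.0208] [0.4429 0.0214]
[[ 85  77  49  34  27  35  29  28  22  35  65  39  31  65  94 101 101  97]
 [ 81  84  61  30  21  28  11   8   7  14  38  31  32  51  77  93  98  98]
 [ 84  84  68  43  27  37  23  22  25  34  63  54  38  40  62  94  98 100]
 [ 81  82  68  47  39  67  72  76  74  74  89  78  42  42  69  93  99  98]
 [ 73  84  76  47  32  62  88  95  91  93  96  99  59  44  69  98 101  96]
 [ 82  81  82  52  37  41  84  96  93  93  93 102  52  44  65  92 100 101]
 [ 81  84  80  58  39  29  85  94  91  93  93  90  51  29  56  80  92  97]
 [ 82  81  83  65  40  32  89  95  91  91 
[... 466 characters left out ...]
 96 104  98  99]
 [ 81  80  81  82  84  89  88 107  97  96  95  99 104  95  93  99  99 101]
 [ 83  87  92  90  92  94  96 104  96  85  85  96 103  99  96 100  97 100]]
side hub (257, 221) [256.1735 221.1962] [0.5462 0.0429] [0.5465 0.0405]
side knob (256.5, 204) [255.5644 203.7929] [0.5962 0.0385] [0.5951 0.0358]
wheel ((0.5470008254051208, 0.04153613746166229), (0.12677344679832458, 0.1428256779909134), 85.55494689941406)
petri_dish ((0.5105773210525513, 0.19080300629138947), (0.08366864174604416, 0.08924935758113861), 91.50613403320312)
tape_roll ((0.6204002499580383, -0.07645197212696075), (0.060573477298021317, 0.07495976984500885), 75.48362731933594)
lock [0.4386 0.0235] [0.4449 0.0233]
```

Run:
```python
from h import *
np.set_printoptions(precision=4,suppress=True)
c=np.array([.5485,.0421])
p=ctrl.read_camera("top");g=cv2.cvtColor(p["img"],cv2.COLOR_RGB2GRAY)
L=ray(p,(255.2,246.9),.062)[:2];print("tab top",L,L-c,np.linalg.norm(L-c),np.arctan2(*(c-L)[::-1]))
print("ends",ray(p,(251.5,247.5),.062)[:2],ray(p,(259,246.6),.062)[:2])
p=ctrl.read_camera("side");g=cv2.cvtColor(p["img"],cv2.COLOR_RGB2GRAY)
print(g[242:268,256:280])
for s in(.117,.1185):
  for a in(.12,.18,.24):
    X=c-s*np.array([np.cos(a),np.sin(a)]);print(s,a,X,proj(p,[*X,.064]),proj(p,[*X,.03]))
k=np.array([.5957,.0377]);d=k-c;print("knob",d,np.linalg.norm(d),np.arctan2(d[1],d[0]))
```

```text
tab top [0.4346 0.0193] [-0.1139 -0.0228] 0.11612450606405418 0.1976491857156805
ends [0.4325 0.0316] [0.4358 0.0067]
[[64 65 64 63 61 58 62 63 62 60 57 49 41 48 59 62 63 63 64 63 62 59 68 90]
 [57 58 56 57 56 57 59 57 55 53 45 38 32 40 54 61 63 64 63 61 57 59 70 89]
 [53 51 46 47 52 55 53 42 36 32 25 21 23 32 47 60 63 62 60 57 59 68 77 88]
 [52 49 41 37 42 43 37 24 19 15 12 13 18 30 44 57 60 58 55 57 68 76 80 83]
 [52 50 40 33 34 33 25 14 12 10 10 12 17 27 37 49 55 56 58 66 75 79 79 80]
 [52 50 42 33 32 30 27 16 13 14 17 20 27 32 35 44 53 63 72 76 78 79 78 79]
 [52 50 45 34 29 30 35 28 25 29 32 38 45 45 38 45 60 73 78 79 79 79 79 79]
 [53 52 46 35 29 33 41 42 44 46 48 52 56 59 41 41 60 75 79 79 79 79 78 79]
 [51 51 45 36 29 31 42 50 54 56 59 61 63 61 40 37 55 73 78 78 79 79 79 79]
 [47 45 42 40 31 29 41 57 62 65 66 67 67 63 49 38 48 69 77 79 79 79 79 79]
 [49 48 46 41 33 31 42 61 67 68 67 68 68 65 57 37 36 54 70 77 79 78 79 79]
 [61 61 57 45 35 33 36 54 65 68 67 65 62 57 47 29 20 31 53 73 79 79 79 80]
 [64 65 62 52 42 31 32 44 57 61 57 50 42 32 25 16 11 16 40 71 79 79 79 79]
 [65 65
[... 737 characters left out ...]
0 79]
 [65 65 65 65 65 65 63 58 61 65 69 66 60 64 67 68 73 75 77 78 79 79 80 79]
 [65 65 65 65 65 65 65 66 73 76 77 71 69 73 76 77 78 78 79 79 79 79 78 79]
 [65 65 65 65 65 66 65 68 75 79 79 78 77 78 79 79 79 79 80 79 79 78 79 79]]
0.117 0.12 [0.4323 0.0281] [265.7902 255.5912] [266.2891 260.7379]
0.117 0.18 [0.4334 0.0212] [268.2161 254.9348] [268.6593 260.0924]
0.117 0.24 [0.4349 0.0143] [270.5932 254.15  ] [270.9817 259.3206]
0.1185 0.12 [0.4309 0.0279] [265.9166 256.0629] [266.413  261.2018]
0.1185 0.18 [0.4319 0.0209] [268.375  255.3974] [268.8149 260.5474]
0.1185 0.24 [0.4334 0.0139] [270.7839 254.6015] [271.1682 259.7648]
knob [ 0.0472 -0.0044] 0.04740464112299556 -0.09295170900941657
```

Request:
move_arm([
  [[0,0,0],-0.131,0.4],
  [[0,0,0],-0.131,0.4],
  [[0,0,0],-0.131,0.4],
  [[-0.032,-0.049,0],0,0.4],
  [[-0.032,-0.049,0],0,0.4],
  [[-0.032,-0.049,0],0,0.4],
  [[-0.032,-0.049,0],0,0.4],
  [[-0.032,-0.049,0],0,0.4],
  [[-0.032,-0.049,0],0,0.4],
  [[-0.032,-0.049,0],0,0.4],
], squeeze=25)

```text
time: 2.85
ee_pos: [0.4643, 0.2328, 0.2302]
ee_rot: [-0.0, 1.0, 0.0, 0.0]
force: [1.3, 0.7, 0.3]
opening: 0.0511
gripper_force: 0.0
```

Request:
move_arm([
  [[-0.033,-0.049,0],0,0.4],
  [[-0.033,-0.049,0],0,0.4],
  [[-0.033,-0.049,0],0,0.4],
  [[-0.033,-0.048,0],0,0.4],
  [[0,0,0.04],0,0.4],
  [[0,0,0.04],0,0.4],
  [[0,0,0.02],0,0.4],
  [[0,0,0],0,0.4],
  [[0,0,0],0,0.4],
  [[0,0,0],0,0.4],
])

```text
time: 4.1
ee_pos: [0.5961, 0.0396, 0.1312]
ee_rot: [-0.0, 1.0, 0.0, 0.001]
force: [0.1, 0.3, 0.3]
opening: 0.0514
gripper_force: 0.0
```

Run:
```python
from h import *
p=ctrl.read_camera("side");cv2.imwrite("pics/s1.png",cv2.resize(p["img"][150:300,180:380,::-1],None,fx=3,fy=3,interpolation=2))
s=ctrl.sense();print(s["ee_pos"],s["force"],proj(p,s["ee_pos"]))
```

```text
[0.59599331 0.03953189 0.1310751 ] [-0.33930564  0.16524099 -0.97901424] [254.08593328 194.27476639]
```

View pics/s1.png

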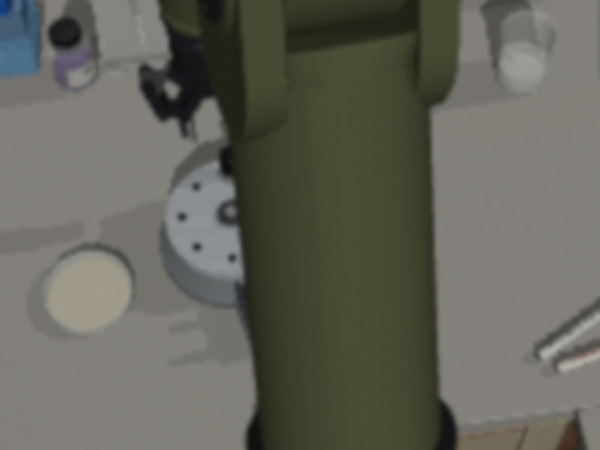

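The arm hides part of the view. The knob shows at crop (228,160), just under the projected TCP (222,133), with the left finger clear of it, so I descend and grip.

Request:
move_arm([
  [[0,-0.0015,0.015],0,0.4],
  [[0,0,0.015],0,0.4],
  [[0,0,0.013],0,0.4],
  [[0,0,0],0,0.4],
  [[0,0,0],0,1],
  [[0,0,0],0,1],
  [[0,0,0],0,1],
  [[0,0,0],0,1],
  [[0,0,0],0,1],
  [[0,0,0],0,1],
])

```text
time: 5.4
ee_pos: [0.5958, 0.0379, 0.0874]
ee_rot: [-0.0, 1.0, 0.0, 0.001]
force: [-0.5, -0.9, 5.4]
opening: 0.017
gripper_force: 25.0
```

```bash
cat >> h.py <<'E'
def arc(f0,f1,n=10,r=.048):
    f=np.linspace(f0,f1,n+1);P=np.round(r*np.c_[-np.cos(f),np.sin(f)],4);print(f"{f0:.2f}->{f1:.2f}",np.round(np.diff(P,axis=0),4).tolist())
E
python3 - <<'E'
from h import *
arc(-.09,.61)
f=.61
for i in range(12): arc(f,f+.4);f+=.4
E
```

```text
-0.09->0.61 [[-0.0002, 0.0033], [0.0001, 0.0034], [0.0002, 0.0033], [0.0006, 0.0034], [0.0007, 0.0032], [0.001, 0.0033], [0.0012, 0.0031], [0.0014, 0.003], [0.0016, 0.003], [0.0019, 0.0028]]
0.61->1.01 [[0.0011, 0.0015], [0.0012, 0.0016], [0.0012, 0.0014], [0.0013, 0.0014], [0.0014, 0.0014], [0.0014, 0.0013], [0.0015, 0.0012], [0.0015, 0.0012], [0.0016, 0.0011], [0.0016, 0.001]]
1.01->1.41 [[0.0016, 0.001], [0.0017, 0.001], [0.0017, 0.0008], [0.0018, 0.0008], [0.0018, 0.0007], [0.0018, 0.0007], [0.0018, 0.0005], [0.0019, 0.0005], [0.0018, 0.0004], [0.0019, 0.0004]]
1.41->1.81 [[0.0019, 0.0003], [0.0019, 0.0001], [0.0019, 0.0002], [0.002, 0.0], [0.0019, 0.0], [0.0019, -0.0002], [0.0019, -0.0001], [0.0019, -0.0003], [0.0019, -0.0003], [0.0019, -0.0005]]
1.81->2.21 [[0.0018, -0.0005], [0.0019, -0.0005], [0.0018, -0.0007], [0.0018, -0.0007], [0.0017, -0.0008], [0.0017, -0.0008], [0.0017, -0.0009], [0.0017, -0.001], [0.0016, -0.0011], [0.0015, -0.0011]]
2.21->2.61 [[0.0016, -0.0012], [0.0014, -0.0012], [0.0014, -0.0013], [0.0014, -0.0013], [0.0013, -0.0014], [0.0013, -0.0015], [0.0012, -0
[... 803 characters left out ...]
 -0.0012], [-0.0015, -0.0012], [-0.0016, -0.0011], [-0.0016, -0.001], [-0.0017, -0.001]]
4.21->4.61 [[-0.0017, -0.0009], [-0.0017, -0.0008], [-0.0018, -0.0007], [-0.0018, -0.0007], [-0.0018, -0.0006], [-0.0018, -0.0006], [-0.0019, -0.0004], [-0.0019, -0.0004], [-0.0019, -0.0003], [-0.0019, -0.0002]]
4.61->5.01 [[-0.0019, -0.0002], [-0.0019, -0.0001], [-0.0019, 0.0], [-0.002, 0.0001], [-0.0019, 0.0001], [-0.0019, 0.0003], [-0.0019, 0.0003], [-0.0019, 0.0003], [-0.0018, 0.0005], [-0.0019, 0.0005]]
5.01->5.41 [[-0.0018, 0.0006], [-0.0018, 0.0007], [-0.0018, 0.0007], [-0.0017, 0.0008], [-0.0017, 0.0009], [-0.0017, 0.001], [-0.0016, 0.001], [-0.0016, 0.0011], [-0.0015, 0.0011], [-0.0015, 0.0012]]
```

Request:
move_arm([
  [[-0.0002,0.0033,0],0,1],
  [[0.0001,0.0034,0],0,1],
  [[0.0002,0.0033,0],0,1],
  [[0.0006,0.0034,0],0,1],
  [[0.0007,0.0032,0],0,1],
  [[0.001,0.0033,0],0,1],
  [[0.0012,0.0031,0],0,1],
  [[0.0014,0.003,0],0,1],
  [[0.0016,0.003,0],0,1],
  [[0.0019,0.0028,0],0,1],
])

```text
time: 6.65
ee_pos: [0.5869, 0.0691, 0.0873]
ee_rot: [0.0, 1.0, -0.0, 0.0]
force: [-1.1, -1.6, 7.4]
opening: 0.0171
gripper_force: 25.1
```

Request:
move_arm([
  [[0.0011,0.0015,0],0,1],
  [[0.0012,0.0016,0],0,1],
  [[0.0012,0.0014,0],0,1],
  [[0.0013,0.0014,0],0,1],
  [[0.0014,0.0014,0],0,1],
  [[0.0014,0.0013,0],0,1],
  [[0.0015,0.0012,0],0,1],
  [[0.0015,0.0012,0],0,1],
  [[0.0016,0.0011,0],0,1],
  [[0.0016,0.001,0],0,1],
])

```text
time: 7.9
ee_pos: [0.5733, 0.0819, 0.0873]
ee_rot: [0.0, 1.0, -0.001, 0.0]
force: [-0.4, -2.9, 7.0]
opening: 0.0172
gripper_force: 25.1
```

Request:
move_arm([
  [[0.0016,0.001,0],0,1],
  [[0.0017,0.001,0],0,1],
  [[0.0017,0.0008,0],0,1],
  [[0.0018,0.0008,0],0,1],
  [[0.0018,0.0007,0],0,1],
  [[0.0018,0.0007,0],0,1],
  [[0.0018,0.0005,0],0,1],
  [[0.0019,0.0005,0],0,1],
  [[0.0018,0.0004,0],0,1],
  [[0.0019,0.0004,0],0,1],
])

```text
time: 9.15
ee_pos: [0.5558, 0.0885, 0.0874]
ee_rot: [0.0, 1.0, -0.001, 0.001]
force: [1.1, -3.1, 5.9]
opening: 0.0173
gripper_force: 25.0
```

Request:
move_arm([
  [[0.0019,0.0003,0],0,1],
  [[0.0019,0.0001,0],0,1],
  [[0.0019,0.0002,0],0,1],
  [[0.002,0.0,0],0,1],
  [[0.0019,0.0,0],0,1],
  [[0.0019,-0.0002,0],0,1],
  [[0.0019,-0.0001,0],0,1],
  [[0.0019,-0.0003,0],0,1],
  [[0.0019,-0.0003,0],0,1],
  [[0.0019,-0.0005,0],0,1],
])

```text
time: 10.4
ee_pos: [0.5371, 0.0879, 0.0874]
ee_rot: [0.0, 1.0, -0.0, 0.001]
force: [1.7, -2.9, 5.3]
opening: 0.0174
gripper_force: 24.9
```

Request:
move_arm([
  [[0.0018,-0.0005,0],0,1],
  [[0.0019,-0.0005,0],0,1],
  [[0.0018,-0.0007,0],0,1],
  [[0.0018,-0.0007,0],0,1],
  [[0.0017,-0.0008,0],0,1],
  [[0.0017,-0.0008,0],0,1],
  [[0.0017,-0.0009,0],0,1],
  [[0.0017,-0.001,0],0,1],
  [[0.0016,-0.0011,0],0,1],
  [[0.0015,-0.0011,0],0,1],
])

```text
time: 11.65
ee_pos: [0.5201, 0.0804, 0.0873]
ee_rot: [0.0, 1.0, -0.0, 0.001]
force: [3.0, -2.1, 5.3]
opening: 0.0171
gripper_force: 24.9
```

Request:
move_arm([
  [[0.0016,-0.0012,0],0,1],
  [[0.0014,-0.0012,0],0,1],
  [[0.0014,-0.0013,0],0,1],
  [[0.0014,-0.0013,0],0,1],
  [[0.0013,-0.0014,0],0,1],
  [[0.0013,-0.0015,0],0,1],
  [[0.0012,-0.0015,0],0,1],
  [[0.0011,-0.0015,0],0,1],
  [[0.0011,-0.0016,0],0,1],
  [[0.001,-0.0017,0],0,1],
])

```text
time: 12.9
ee_pos: [0.5072, 0.0669, 0.0874]
ee_rot: [-0.0, 1.0, 0.0, 0.001]
force: [3.5, -0.2, 5.3]
opening: 0.0172
gripper_force: 24.9
```

Request:
move_arm([
  [[0.0009,-0.0016,0],0,1],
  [[0.0009,-0.0018,0],0,1],
  [[0.0008,-0.0017,0],0,1],
  [[0.0007,-0.0018,0],0,1],
  [[0.0007,-0.0018,0],0,1],
  [[0.0006,-0.0018,0],0,1],
  [[0.0005,-0.0019,0],0,1],
  [[0.0004,-0.0018,0],0,1],
  [[0.0004,-0.0019,0],0,1],
  [[0.0003,-0.0019,0],0,1],
])

```text
time: 14.15
ee_pos: [0.5005, 0.0496, 0.0873]
ee_rot: [-0.001, 1.0, 0.001, 0.001]
force: [1.9, 0.8, 6.4]
opening: 0.0168
gripper_force: 25.1
```

Request:
move_arm([
  [[0.0002,-0.0019,0],0,1],
  [[0.0001,-0.0019,0],0,1],
  [[0.0001,-0.0019,0],0,1],
  [[0.0,-0.002,0],0,1],
  [[-0.0001,-0.0019,0],0,1],
  [[-0.0002,-0.0019,0],0,1],
  [[-0.0002,-0.0019,0],0,1],
  [[-0.0003,-0.0019,0],0,1],
  [[-0.0004,-0.0019,0],0,1],
  [[-0.0005,-0.0018,0],0,1],
])

```text
time: 15.4
ee_pos: [0.501, 0.0306, 0.0873]
ee_rot: [-0.001, 1.0, 0.001, -0.0]
force: [-0.1, 1.4, 9.3]
opening: 0.0174
gripper_force: 25.4
```

Request:
move_arm([
  [[-0.0006,-0.0019,0],0,1],
  [[-0.0006,-0.0018,0],0,1],
  [[-0.0007,-0.0018,0],0,1],
  [[-0.0007,-0.0017,0],0,1],
  [[-0.0009,-0.0018,0],0,1],
  [[-0.0009,-0.0017,0],0,1],
  [[-0.0009,-0.0016,0],0,1],
  [[-0.0011,-0.0016,0],0,1],
  [[-0.0011,-0.0016,0],0,1],
  [[-0.0011,-0.0015,0],0,1],
])

```text
time: 16.65
ee_pos: [0.5089, 0.0131, 0.0872]
ee_rot: [-0.0, 1.0, 0.0, -0.001]
force: [-1.7, -1.5, 11.4]
opening: 0.0164
gripper_force: 25.6
```

Request:
move_arm([
  [[-0.0012,-0.0015,0],0,1],
  [[-0.0013,-0.0015,0],0,1],
  [[-0.0014,-0.0013,0],0,1],
  [[-0.0013,-0.0014,0],0,1],
  [[-0.0015,-0.0012,0],0,1],
  [[-0.0015,-0.0012,0],0,1],
  [[-0.0015,-0.0012,0],0,1],
  [[-0.0016,-0.0011,0],0,1],
  [[-0.0016,-0.001,0],0,1],
  [[-0.0017,-0.001,0],0,1],
])

```text
time: 17.9
ee_pos: [0.522, 0.0007, 0.0871]
ee_rot: [-0.0, 1.0, 0.0, -0.002]
force: [-6.8, -0.6, 15.0]
opening: 0.0171
gripper_force: 26.2
```

Request:
move_arm([
  [[-0.0017,-0.0009,0],0,1],
  [[-0.0017,-0.0008,0],0,1],
  [[-0.0018,-0.0007,0],0,1],
  [[-0.0018,-0.0007,0],0,1],
  [[-0.0018,-0.0006,0],0,1],
  [[-0.0018,-0.0006,0],0,1],
  [[-0.0019,-0.0004,0],0,1],
  [[-0.0019,-0.0004,0],0,1],
  [[-0.0019,-0.0003,0],0,1],
  [[-0.0019,-0.0002,0],0,1],
])

```text
time: 19.15
ee_pos: [0.5394, -0.006, 0.0871]
ee_rot: [0.0, 1.0, -0.001, -0.003]
force: [-9.0, -2.9, 17.2]
opening: 0.0171
gripper_force: 26.4
```

Run:
```python
from h import *
arc(4.61,4.91)
f=4.91
for i in range(6): arc(f,f-.1);f-=.1
arc(4.31,3.71)
f=3.71
for i in range(5): arc(f,f+.1);f+=.1
```

```text
4.61->4.91 [[-0.0014, -0.0002], [-0.0015, -0.0001], [-0.0014, 0.0], [-0.0014, 0.0], [-0.0015, 0.0001], [-0.0014, 0.0], [-0.0015, 0.0002], [-0.0014, 0.0002], [-0.0014, 0.0002], [-0.0014, 0.0002]]
4.91->4.81 [[0.0004, -0.0001], [0.0005, 0.0], [0.0005, -0.0001], [0.0005, -0.0001], [0.0004, -0.0001], [0.0005, 0.0], [0.0005, -0.0001], [0.0005, -0.0001], [0.0004, 0.0], [0.0005, -0.0001]]
4.81->4.71 [[0.0005, 0.0], [0.0005, -0.0001], [0.0005, 0.0], [0.0004, 0.0], [0.0005, 0.0], [0.0005, -0.0001], [0.0005, 0.0], [0.0005, 0.0], [0.0004, 0.0], [0.0005, 0.0]]
4.71->4.61 [[0.0005, 0.0], [0.0005, 0.0], [0.0005, 0.0], [0.0004, 0.0], [0.0005, 0.0001], [0.0005, 0.0], [0.0005, 0.0], [0.0005, 0.0001], [0.0004, 0.0], [0.0005, 0.0001]]
4.61->4.51 [[0.0005, 0.0], [0.0005, 0.0001], [0.0004, 0.0], [0.0005, 0.0001], [0.0005, 0.0001], [0.0005, 0.0], [0.0004, 0.0001], [0.0005, 0.0001], [0.0005, 0.0001], [0.0004, 0.0001]]
4.51->4.41 [[0.0005, 0.0001], [0.0005, 0.0001], [0.0005, 0.0001], [0.0004, 0.0001], [0.0005, 0.0001], [0.0005, 0.0001], [0.0004, 0.0002], [0.0005, 0.0001], [0.0004, 0.0001], [0.0005, 0.0002]]
[... 742 characters left out ...]
03], [-0.0003, -0.0004], [-0.0004, -0.0003], [-0.0003, -0.0004]]
3.91->4.01 [[-0.0003, -0.0003], [-0.0004, -0.0003], [-0.0003, -0.0004], [-0.0003, -0.0003], [-0.0004, -0.0003], [-0.0003, -0.0004], [-0.0004, -0.0003], [-0.0004, -0.0003], [-0.0003, -0.0003], [-0.0004, -0.0003]]
4.01->4.11 [[-0.0004, -0.0003], [-0.0003, -0.0004], [-0.0004, -0.0003], [-0.0004, -0.0002], [-0.0004, -0.0003], [-0.0003, -0.0003], [-0.0004, -0.0003], [-0.0004, -0.0003], [-0.0004, -0.0003], [-0.0004, -0.0003]]
4.11->4.21 [[-0.0004, -0.0002], [-0.0004, -0.0003], [-0.0004, -0.0002], [-0.0004, -0.0003], [-0.0004, -0.0003], [-0.0004, -0.0002], [-0.0004, -0.0003], [-0.0005, -0.0002], [-0.0004, -0.0002], [-0.0004, -0.0003]]
```

Request:
move_arm([
  [[-0.0014,-0.0002,0],0,1],
  [[-0.0015,-0.0001,0],0,1],
  [[-0.0014,0,0],0,1],
  [[-0.0014,0,0],0,1],
  [[-0.0015,0.0001,0],0,1],
  [[-0.0014,0,0],0,1],
  [[-0.0015,0.0002,0],0,1],
  [[-0.0014,0.0002,0],0,1],
  [[-0.0014,0.0002,0],0,1],
  [[-0.0014,0.0002,0],0,1],
])

```text
time: 20.4
ee_pos: [0.5568, -0.006, 0.0873]
ee_rot: [0.0, 1.0, -0.001, -0.0]
force: [-0.5, -4.9, 8.1]
opening: 0.0169
gripper_force: 25.4
```

Request:
move_arm([
  [[0.0005,-0.0001,0],0,1],
  [[0.0005,0,0],0,1],
  [[0.0005,-0.0001,0],0,1],
  [[0.0005,-0.0001,0],0,1],
  [[0.0005,-0.0001,0],0,1],
  [[0.0005,0,0],0,1],
  [[0.0005,-0.0001,0],0,1],
  [[0.0005,-0.0001,0],0,1],
  [[0.0005,0,0],0,1],
  [[0.0005,0,0],0,1],
])

```text
time: 21.65
ee_pos: [0.5524, -0.0066, 0.0873]
ee_rot: [0.0, 1.0, -0.001, 0.001]
force: [1.9, -5.0, 7.5]
opening: 0.0167
gripper_force: 25.2
```

Request:
move_arm([
  [[0.0005,0,0],0,1],
  [[0.0005,-0.0001,0],0,1],
  [[0.0005,0,0],0,1],
  [[0.0005,0,0],0,1],
  [[0.0005,0,0],0,1],
  [[0.0005,-0.0001,0],0,1],
  [[0.0005,0,0],0,1],
  [[0.0005,0,0],0,1],
  [[0.0005,0,0],0,1],
  [[0.0005,0,0],0,1],
])

```text
time: 22.9
ee_pos: [0.5488, -0.0068, 0.0874]
ee_rot: [0.0, 1.0, -0.0, 0.002]
force: [5.0, -4.9, 2.3]
opening: 0.017
gripper_force: 24.7
```

Request:
move_arm([
  [[0.0005,0,0],0,1],
  [[0.0005,0,0],0,1],
  [[0.0005,0,0],0,1],
  [[0.0005,0,0],0,1],
  [[0.0005,0.0001,0],0,1],
  [[0.0005,0,0],0,1],
  [[0.0005,0,0],0,1],
  [[0.0005,0.0001,0],0,1],
  [[0.0005,0,0],0,1],
  [[0.0005,0.0001,0],0,1],
])

```text
time: 24.15
ee_pos: [0.544, -0.0066, 0.0874]
ee_rot: [0.0, 1.0, -0.001, 0.002]
force: [6.1, -5.1, 3.1]
opening: 0.0172
gripper_force: 24.8
```

Run:
```python
from h import *
arc(4.61,3.91)
for f in (4.11,4.21,4.31):arc(f,f+.1)
```

```text
4.61->3.91 [[0.0033, 0.0004], [0.0033, 0.0007], [0.0033, 0.0009], [0.0031, 0.0012], [0.0031, 0.0013], [0.0029, 0.0016], [0.0029, 0.0018], [0.0027, 0.002], [0.0026, 0.0021], [0.0024, 0.0023]]
4.11->4.21 [[-0.0004, -0.0002], [-0.0004, -0.0003], [-0.0004, -0.0002], [-0.0004, -0.0003], [-0.0004, -0.0003], [-0.0004, -0.0002], [-0.0004, -0.0003], [-0.0005, -0.0002], [-0.0004, -0.0002], [-0.0004, -0.0003]]
4.21->4.31 [[-0.0004, -0.0002], [-0.0004, -0.0002], [-0.0005, -0.0002], [-0.0004, -0.0003], [-0.0004, -0.0002], [-0.0005, -0.0002], [-0.0004, -0.0002], [-0.0004, -0.0002], [-0.0005, -0.0002], [-0.0004, -0.0002]]
4.31->4.41 [[-0.0004, -0.0002], [-0.0005, -0.0001], [-0.0004, -0.0002], [-0.0005, -0.0002], [-0.0004, -0.0002], [-0.0005, -0.0001], [-0.0004, -0.0002], [-0.0005, -0.0001], [-0.0004, -0.0002], [-0.0005, -0.0001]]
```

Request:
move_arm([
  [[0.0033,0.0004,0],0,1],
  [[0.0033,0.0007,0],0,1],
  [[0.0033,0.0009,0],0,1],
  [[0.0031,0.0012,0],0,1],
  [[0.0031,0.0013,0],0,1],
  [[0.0029,0.0016,0],0,1],
  [[0.0029,0.0018,0],0,1],
  [[0.0027,0.002,0],0,1],
  [[0.0026,0.0021,0],0,1],
  [[0.0024,0.0023,0],0,1],
])

```text
time: 25.4
ee_pos: [0.5121, 0.0091, 0.0873]
ee_rot: [-0.0, 1.0, -0.0, 0.0]
force: [0.6, -2.5, 8.6]
opening: 0.0177
gripper_force: 25.4
```

Request:
move_arm([
  [[-0.0003,-0.0003,0],0,1],
  [[-0.0004,-0.0003,0],0,1],
  [[-0.0003,-0.0004,0],0,1],
  [[-0.0003,-0.0003,0],0,1],
  [[-0.0004,-0.0003,0],0,1],
  [[-0.0003,-0.0004,0],0,1],
  [[-0.0004,-0.0003,0],0,1],
  [[-0.0004,-0.0003,0],0,1],
  [[-0.0003,-0.0003,0],0,1],
  [[-0.0004,-0.0003,0],0,1],
])

```text
time: 26.65
ee_pos: [0.5149, 0.0062, 0.0872]
ee_rot: [-0.0, 1.0, 0.0, -0.001]
force: [-2.7, -1.2, 10.6]
opening: 0.0172
gripper_force: 25.7
```

Request:
move_arm([
  [[-0.0004,-0.0003,0],0,1],
  [[-0.0003,-0.0004,0],0,1],
  [[-0.0004,-0.0003,0],0,1],
  [[-0.0004,-0.0002,0],0,1],
  [[-0.0004,-0.0003,0],0,1],
  [[-0.0003,-0.0003,0],0,1],
  [[-0.0004,-0.0003,0],0,1],
  [[-0.0004,-0.0003,0],0,1],
  [[-0.0004,-0.0003,0],0,1],
  [[-0.0004,-0.0003,0],0,1],
])

```text
time: 27.9
ee_pos: [0.5187, 0.003, 0.0872]
ee_rot: [-0.0, 1.0, 0.0, -0.001]
force: [-1.8, -0.4, 10.8]
opening: 0.0171
gripper_force: 25.7
```

Request:
move_arm([
  [[-0.0004,-0.0002,0],0,1],
  [[-0.0004,-0.0003,0],0,1],
  [[-0.0004,-0.0002,0],0,1],
  [[-0.0004,-0.0003,0],0,1],
  [[-0.0004,-0.0003,0],0,1],
  [[-0.0004,-0.0002,0],0,1],
  [[-0.0004,-0.0003,0],0,1],
  [[-0.0005,-0.0002,0],0,1],
  [[-0.0004,-0.0002,0],0,1],
  [[-0.0004,-0.0003,0],0,1],
])

```text
time: 29.15
ee_pos: [0.5215, 0.001, 0.0872]
ee_rot: [-0.0, 1.0, 0.0, -0.002]
force: [-5.8, 0.6, 14.2]
opening: 0.0171
gripper_force: 26.1
```

Request:
move_arm([
  [[-0.0016,-0.001,0],0,1],
  [[-0.0016,-0.0009,0],0,1],
  [[-0.0017,-0.0009,0],0,1],
  [[-0.0017,-0.0008,0],0,1],
  [[-0.0018,-0.0007,0],0,1],
  [[-0.0018,-0.0007,0],0,1],
  [[-0.0018,-0.0006,0],0,1],
  [[-0.0018,-0.0005,0],0,1],
  [[0,0,0],0,1],
  [[0,0,0],0,1],
])

```text
time: 30.4
ee_pos: [0.5355, -0.0053, 0.0872]
ee_rot: [-0.0, 1.0, 0.0, -0.002]
force: [-5.1, 0.1, 14.0]
opening: 0.0172
gripper_force: 26.0
```

Request:
move_arm([
  [[0.0015,0.0003,0],0,1],
  [[0,0,0],0,1],
  [[0,0,0],0,0.6],
  [[0,0,0],0,0.6],
  [[0,0,0],0,0.6],
  [[0,0,-0.01],0,0.6],
  [[0,0,-0.02],0,0.6],
  [[0,0,-0.03],0,0.6],
  [[0,0,-0.03],0,0.6],
  [[0,0,0],0,0.6],
])

```text
time: 31.65
ee_pos: [0.5375, -0.0055, 0.1796]
ee_rot: [-0.0, 1.0, 0.0, 0.002]
force: [0.1, 0.5, -0.5]
opening: 0.0343
gripper_force: 0.0
```

Request:
move_arm([
  [[0.034,0.005,0],0,1],
  [[0.034,0.005,0],0,1],
  [[0.034,0.005,0],0,1],
  [[0.034,0.005,0],0,1],
  [[0,0,0],-0.095,1],
  [[0,0,0],-0.095,1],
  [[0,0,0.03],0,1],
  [[0,0,0],0,1],
  [[0,0,0],0,1],
  [[0,0,0],0,1],
])

```text
time: 32.9
ee_pos: [0.4005, 0.0145, 0.1476]
ee_rot: [-0.095, 0.995, -0.0, 0.001]
force: [0.6, -1.0, 0.6]
opening: -0.0003
gripper_force: 0.0
```

Run:
```python
from h import *
s=ctrl.sense();print(s["ee_pos"],s["ee_rot"])
out=[]
for n in("top","side"):
    p=ctrl.read_camera(n);out.append(cv2.resize(p["img"][150:300,160:360,::-1],None,fx=2,fy=2,interpolation=2))
    print(n,proj(p,s["ee_pos"]+[0,0,-.019]),[proj(p,[.5485+.048*np.cos(f),.0421+.048*np.sin(f),.0965]) for f in(4.35,4.43)])
    for k in("knob_mid","lock"):
        for r in ctrl.cut_out(k,p)[:1]:print(k,r["score"],r["location"],r["mask"].sum())
cv2.imwrite("pics/c1.png",cv2.vconcat(out))
```

```text
[0.40047423 0.01446748 0.14756019] [-9.49198638e-02  9.95484779e-01 -5.56351489e-05  5.20091757e-04]
top [255.6392944  257.37711231] [array([261.97684329, 217.15678508]), array([262.36512683, 216.05221511])]
knob_mid 0.52 [384.7, 225.3] 336
side [271.32489075 255.20701363] [array([272.01552472, 217.95803355]), array([272.28052707, 216.81290955])]
lock 0.5 [267.6, 258.9] 101
```

View pics/c1.png

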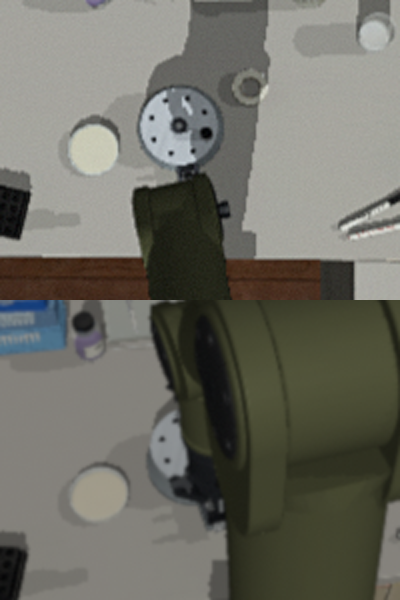

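The knob is at top pixel (263, 216.5), which matches an angle of about 4.43, so the wheel has stayed put. The lock tab is still drawn back near side pixel (266.5, 258.5). I descend behind the tab.

Request:
move_arm([
  [[0.003,0,0.02],0,1],
  [[0,0,0.02],0,1],
  [[0,0,0.02],0,1],
  [[0,0,0.02],0,1],
  [[0,0,0.009],0,1],
  [[0,0,0],0,1],
  [[0,0,0],0,1],
  [[0,0,0],0,1],
  [[0,0,0],0,1],
  [[0,0,0],0,1],
])

```text
time: 34.45
ee_pos: [0.3972, 0.0138, 0.0581]
ee_rot: [-0.095, 0.995, -0.0, 0.0]
force: [-0.1, 0.1, 0.9]
opening: 0.0002
gripper_force: 0.0
```

Request:
move_arm([
  [[-0.0015,0,0],0,1],
  [[-0.0015,0,0],0,1],
  [[-0.0015,0,0],0,1],
  [[-0.0015,0,0],0,1],
  [[-0.0015,0,0],0,1],
  [[-0.0015,0,0],0,1],
  [[-0.0015,0,0],0,1],
  [[-0.0015,0,0],0,1],
  [[-0.0015,0,0],0,1],
  [[-0.0015,0,0],0,1],
])

```text
time: 35.7
ee_pos: [0.4119, 0.0167, 0.0579]
ee_rot: [-0.095, 0.995, -0.0, -0.0]
force: [-0.0, -0.2, -0.4]
opening: 0.0002
gripper_force: 0.0
```

Request:
move_arm([
  [[-0.001,0,0],0,1],
  [[-0.001,0,0],0,1],
  [[-0.001,0,0],0,1],
  [[-0.001,0,0],0,1],
  [[-0.001,0,0],0,1],
  [[-0.001,0,0],0,1],
  [[-0.001,0,0],0,1],
  [[-0.001,0,0],0,1],
  [[-0.001,0,0],0,1],
  [[-0.001,0,0],0,1],
])

```text
time: 36.95
ee_pos: [0.4209, 0.0184, 0.0577]
ee_rot: [-0.095, 0.995, -0.0, -0.001]
force: [-3.9, 0.4, 1.9]
opening: 0.0001
gripper_force: 2.1
```

Request:
move_arm([
  [[-0.001,0,0],0,1],
  [[-0.001,0,0],0,1],
  [[-0.001,0,0],0,1],
  [[-0.001,0,0],0,1],
  [[-0.001,0,0],0,1],
  [[-0.001,0,0],0,1],
  [[-0.001,0,0],0,1],
  [[-0.001,0,0],0,1],
  [[-0.001,0,0],0,1],
  [[-0.001,0,0],0,1],
])

```text
time: 38.2
ee_pos: [0.4315, 0.0204, 0.0579]
ee_rot: [-0.095, 0.995, -0.0, -0.0]
force: [-4.8, -1.9, -2.4]
opening: 0.0
gripper_force: 2.1
```

Request:
move_arm([
  [[-0.0005,0,0],0,1],
  [[-0.0005,0,0],0,1],
  [[-0.0005,0,0],0,1],
  [[-0.0005,0,0],0,1],
  [[-0.0005,0,0],0,1],
  [[-0.0005,0,0],0,1],
  [[0,0,0],0,1],
  [[0,0,0],0,1],
  [[0,0,0],0,1],
  [[0,0,0],0,1],
])

```text
time: 39.45
ee_pos: [0.4331, 0.0207, 0.0578]
ee_rot: [-0.095, 0.995, -0.0, -0.001]
force: [-7.9, -0.3, 0.8]
opening: 0.0002
gripper_force: 3.6
```

Request:
move_arm([
  [[-0.0005,0,0],0,1],
  [[-0.0005,0,0],0,1],
  [[-0.0005,0,0],0,1],
  [[-0.0005,0,0],0,1],
  [[0,0,0],0,1],
  [[0,0,0],0,1],
  [[0,0,0],0,1],
  [[0,0,0],0,1],
  [[0,0,0],0,1],
  [[0,0,0],0,1],
])

```text
time: 40.7
ee_pos: [0.4332, 0.0208, 0.0576]
ee_rot: [-0.095, 0.995, -0.0, -0.003]
force: [-12.3, -2.0, 5.4]
opening: -0.0003
gripper_force: 5.8
```

The slide has stopped: force rose from 8 to 12 N with no further travel. I back off now.

Request:
move_arm([
  [[0.004,0,0],0,1],
  [[0.008,0,0],0,1],
  [[0.015,0,0],0,1],
  [[0.005,0,-0.01],0,1],
  [[0,0,-0.04],0,1],
  [[0,0,-0.05],0,1],
  [[0,0.06,-0.01],0,1],
  [[0,0.06,0],0,1],
  [[0,0.06,0],0,1],
  [[0,0.06,0],0,1],
])

```text
time: 41.95
ee_pos: [0.3593, 0.2528, 0.1689]
ee_rot: [-0.095, 0.996, 0.0, 0.001]
force: [0.9, -0.5, 0.5]
opening: 0.0002
gripper_force: 0.0
```

Run:
```python
from h import *
s=ctrl.sense();print(s["ee_pos"],s["force"])
out=[]
for n in("top","side"):
    p=ctrl.read_camera(n);out.append(cv2.resize(p["img"][150:300,160:360,::-1],None,fx=2,fy=2,interpolation=2))
    print(n,[proj(p,[.5485-d*.982,.0421-d*.189,.062]) for d in(.118,.1035)])
cv2.imwrite("pics/c2.png",cv2.vconcat(out))
```

```text
[0.35925847 0.25279345 0.16894969] [ 0.9173706  -0.54004851  0.46487558]
top [array([255.03936506, 247.50553884]), array([254.28614846, 243.20072497])]
side [array([268.75727698, 255.42897359]), array([267.17905349, 251.00299655])]
```

View pics/c2.png

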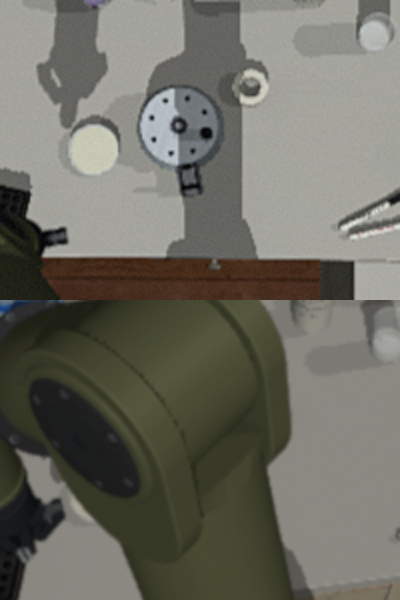

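Run:
```python
from h import *
p=ctrl.read_camera("top");g=cv2.cvtColor(p["img"],cv2.COLOR_RGB2GRAY);print(g[230:252,246:264])
print(p["img"][241:249,255])
```

```text
[[190 195 138 116 119 119 120 123 122 118 103  89  84  69  67  67  68  68]
 [184 184 136 113 115 100  88  84  84  88  66  42  53  68  67  71  74  88]
 [150 154 114  79  71  55  37  30  21  38  32  29  44  57  70  69  83  99]
 [127 121  82  44  39  20  10   6   9  29  54  42  44  54  84  88  97 100]
 [135 111  80  52  40  33  34  29  48  68  96  59  44  60  98 102 101 102]
 [143 115  78  60  44  67  75  76  84  94 107  53  31  64  98 103 101  97]
 [145 135  92  56  39  83  95  92  91  95  96  47  30  66  97  99 100  98]
 [144 145 113  65  36  82  94  97  94  91  94  53  30  55  78  96 100 101]
 [143 148 118  75  41  88  97  94  92  98  92  59  36  42  64  91  99  99]
 [147 145 119  79  44  79  95  93  96  92  95  83  47  49  68  96 104 101]
 [142 146 138  89  47  59  90  95  97  94  95 102  59  41  74  98 103  98]
 [142 146 145  98  43  46  85  96  80  73  72  80  42  34  66  96 101 103]
 [146 147 147 114  49  20  57  64  43  29  22  25  12  18  55  86 103  98]
 [146 146 145 122  51   5  13  16   9  12  14  17  15  13  41  63  98 102]
 [143 143 150 119  50  11  16  33  33  48  67  68  58  34  44  68  95 100]
 [142 142 147 115  65  36  53  73  80  83  97  93  85  50  43  74  99 103]
 [142 141 147 136  86  46  57  90  97  99  95  89  83  57  54  84  99 101]
 [142 142 142 144 115  58  40  73  79  77  82  89  93  84  86  98  98 101]
 [156 154 156 157 150  99  74  83  79  84  89  97 103 101 101 103  99 100]
 [166 165 163 163 166 121  98 101  97 101  99 100 102 101  98 100 101 104]
 [162 162 162 163 166 119  95 102  99 101 100 101 100  97 100 103 100 100]
 [164 165 159 166 163 117  99  96 100 101 103 101 100 102 100  99 102 103]]
[[ 70  74  74]
 [ 28  29  30]
 [ 10  13  13]
 [ 47  48  50]
 [ 80  84  84]
 [ 95 100 101]
 [ 74  78  78]
 [ 83  85  82]]
```

The picture shows the tab moved from row 247 to about 243, roughly 14 mm and so in to the rim. The knob is unchanged at (263, 216.5) and the arm is clear, so I hand in.

```bash
python3 -c "
from cell import ctrl;print(ctrl.hand_in())"
```

```text
the job is handed in; nothing more can be done
None
```

I left the wheel standing mid-rub (knob at about 4.44 rad in world axes), pushed the lock slide about 14 mm in until it stopped against the rim, moved the arm clear and handed the job in; no verdict came back.

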